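# Hang the bin holder on the cleat rail

### The job

Hang the blue bin holder on the wooden cleat rail (its black handle is there to lift it by): tip its front clearly up and hook its angled rear strip over the cleat into the groove, then level it and slide it along the cleat by feel until the gap in its strip drops over the brass key in the groove. Leave it upright and fully home on the cleat, let go, press and slide only gently, and disturb nothing else on the bench.

Things in the scene. Friction and masses are not known exactly. Their poses are not given: they have to be found in the camera images.
- handle (a point): Centre of the black handle block of the loose bin holder: 26 wide (y) x 20 deep (x), 36 high, this point half-way up, 109 mm over the holder's underside. Axes are the holder's: z up, x to its rear (towards the rail when hung), y to the left of x. Handle and holder are upright at the start.
- holder: The bin holder, about 0.5 kg, axes as the handle's, origin on its underside straight below the handle. Blue upright plate 140 wide (y), 92 high, 7.5 thick, its rear face 9.5 mm to the rear of the origin; red bin (92 x 58 x 46) on a ledge before it, to 56 mm in front of the origin. It stands on the bench at the start.
- lip (a point): On the underside of the lip, an 8 mm thick shelf running rearward from the top of the holder's plate; this underside comes to rest on the cleat's top. Point is 25 mm below the handle point and 15 mm to its rear, in the middle of the width.
- strip_edge (a point): Middle of the lower edge of the holder's angled rear strip, 33.4 mm to the rear of the handle point and 48 mm below it. The strip (6 thick, 140 long) hangs from the lip's rear end, down and rearward, 30 degrees from vertical, to 23 mm below the lip's underside. A gap 18 mm wide (y) is cut through its middle, at this point.
- groove (a point): On the groove's floor in the rail, mid-length, 10 mm before the wall board, 115 mm over the bench. Axes: z up, x rearward into the wall board, y along the rail. A brass key 12 wide (y), 10 high crosses the groove somewhere within 36 mm either side of this point: place not reported, see or feel it. Off the key the strip rides on it 9 mm too high; over it the gap has 3 mm play either side.
- cleat_top (a point): Middle of the top of the wooden cleat in front of the groove, 24 mm over the groove floor, 6 mm wide (x). The cleat's front face is upright, 3 mm before this point; its inner face slopes from 3 mm behind this point down to the floor 12 mm before the wall board, 30 degrees from vertical. Axes as the groove's.
- stand: The fixed cleat rail, 240 long (y), foot on the bench, axes as the groove's, origin on its underside below the wall board's front face. Wall board rises 30 mm over the groove floor. Fully home the handle point lies 34 mm before the groove point and 49 mm above it, with 2 mm play between strip and sloping face and 2.5 mm between plate and cleat front.
- cup_a: red cup, 64 across, 53 high, standing on the bench; bystander; origin under its centre
- cup_b: another red cup, 64 across, 53 high; bystander; origin under its centre
- oil: oil bottle with red spout, 56 across, 150 high; bystander; origin under its centre
- driver: orange-handled screwdriver, 197 long, lying; bystander; origin under its centre

How it is judged (in metres and radians):
On the way:
1. the strip is hooked in the groove behind the cleat (lower edge below the cleat's top) with the holder's front tipped up by 6 degrees or more (z of strip_edge in the frame of groove between -0.003 and 0.022 m and x of strip_edge in the frame of groove between -0.016 and 0.01 m and y of strip_edge in the frame of groove between -0.08 and 0.08 m and angle between handle's own x axis and vertical above 1.6708 rad), for 0.1 s.
At the end, for the whole second after the job is handed in: The holder hangs on the cleat, released and at rest: handle point 29 to 39 mm in front of the groove point and 45 to 52.5 mm above it (9 mm too high if it rides on the key), within 42 mm of it along the rail, upright within 5 degrees and in line with the rail within 3.4 degrees (x of handle in the frame of groove between -0.039 and -0.029 m and y of handle in the frame of groove between -0.042 and 0.042 m and z of handle in the frame of groove between 0.045 and 0.0525 m and angle between handle's own z axis and vertical below 0.09 rad and angle between the y axis of handle and the y axis of groove, either way round below 0.06 rad and linear speed of holder below 0.02 m/s and contact force between holder and the fingers below 0.1 N); the robot touches nothing.
It fails at once if the holder is pushed against the rail or its key with more than 25 N (contact force between holder and stand above 25 N).
It fails at once if a bystander is moved by more than 20 mm (distance of any of cup_a, cup_b, oil, driver from where it was at the start of the episode above 0.02 m).
It also fails if it takes over 64 s, if anything falls off the work surface, if the arm or the gripper's body presses on something with over 40 N, if the wrist force passes 120 N, or if a joint passes its speed limit or range.

### The arm

A 6-joint arm with a two-finger parallel gripper is mounted at the origin on a cart in front of the work surface, level with it; the furniture and walls round the work are solid. World frame = base frame: x ahead of the robot, y to its left, z up, the work surface at z = 0. Lengths are in mm, angles in rad, forces in N, time in s.
With the tool pointing down it reaches from about 350 to 975 mm from the base axis. Payload 7.1 kg.
Tool frame: the origin (TCP) lies on the front face of the gripper's body, between the roots of the fingers; the fingertips stand 80 mm ahead of it and the grasp point (between the pads) lies 61 mm ahead of it (env.tips_ahead is the distance from the TCP to the fingertips, in mm); z points along the fingers, y is the line along which they close (so a half turn about z gives the same grasp; the last joint's range is limited). The gripper opens to 88 mm and grips with 3 to 60 N. Pads are 20 mm wide; open, the fingers measure 115 mm over their backs; the gripper's body (75 mm by 178 mm) begins 61 mm behind the grasp point.
Start: joints at [1.219, 0.423, 1.63, -0, 1.089, -0.019], TCP at [204.15, 590.702, 302.675] pointing down, gripper open.
Joint ranges: [-3, 3], [-0.9, 2.11], [0.09, 2.58], [-1.31, 4.45], [0.11, 2.69], [-2.54, 2.54]. Speed limits (rad/s): [2.39, 2.39, 3.01, 3.14, 3.14, 3.14].

### API

Orientations are given as a unit quaternion [x, y, z, w].
In Python, from station import env, set_gripper, viewer, workorder gives the robot as it stands. Calls block until the motion is done:
- env.reach(position, orientation): joint-space move of the TCP to a pose.
- env.move_l(position, rot=None, rate=150, f_stop=None): straight line of the TCP; rot=None keeps the orientation; rate is the mean speed in mm/s. With f_stop (N) it stops when the force on the tool has changed by that much, and returns True; else False.
- env.move_joints(angles): joint-space move.
- set_gripper(opening): finger opening in mm; the grip force is fixed at half the most; returns when the fingers have stopped.
- env.hold(seconds).
- env.ik(position, orientation): joint angles nearest the present ones, or None.
- env.read_state(): the state.
- viewer.camera(name): name is "scene" or "top" or "wrist"; returns the picture (384x512x3 uint8, blue, green, red); there is no depth.
- viewer.camera_params(name): a dict with "fx", "fy", "cx", "cy" (pixels), "pose" (4x4, takes a point from camera to world coordinates); the wrist camera has in their place "tool_from_camera" (4x4, takes a point from camera to tool coordinates, whose origin is the TCP and whose axes are the flange's). Camera axes: x right, y up, looking along -z (the intrinsics and any distortion apply to the point x, -y, -z); pixel columns grow to the right and rows downward; lengths in mm; the calibration is good to about 2 mm. A picture is of the moment at which its call begins: read the wrist's pose just before it. camera_params takes no time and is no camera call.
A pose or a line that the arm cannot do raises env.IKError and nothing moves.
- workorder.sign_off(): hands the job in; it is judged then, once.
The state is a dict: "time_s": time; "qpos": joint angles; "dq": joint speeds; "tau": joint torques, N m; "tool_pos": TCP position; "orientation": TCP orientation; "force": force on the tool from outside, world axes, zero at the start; "wrist_torque": the same for the moment, N m; "width": finger opening in mm; "grip_force": force on a finger pad.
Only numpy, scipy, OpenCV 4.12 (cv2) and the standard library are available. Lean on these libraries where they do the work, as an engineer would, in place of code of your own. Each camera call takes 0.05 s, during which the arm holds its last target. There are 200 camera calls.

## Working session

There is one attempt and no reset: what is moved stays moved. The work goes in short steps, each a Python script; the robot and the scene stay as the last script left them, time stands still between calls to the robot, and variables do not carry over. Pictures are saved under pics/ and viewed, at most 10 in all, crops included, and the job is handed in when it is done.

```bash
ls; mkdir -p pics
python3 - <<'E'
from station import env, viewer
import cv2, numpy as np
a=viewer.camera("scene"); b=viewer.camera("top")
cv2.imwrite("pics/s.png",a);cv2.imwrite("pics/t.png",b)
for n in("scene","top","wrist"):
    print(n,{k:np.round(v,4).tolist() for k,v in viewer.camera_params(n).items()})
s=env.read_state();print(s)
E
```

```text
pics
scene {'fx': 358.7544, 'fy': 358.7544, 'cx': 255.71, 'cy': 192.382, 'pose': [[0.9987, 0.0159, -0.0485, 490.572], [-0.0498, 0.5152, -0.8556, -670.3377], [0.0114, 0.8569, 0.5154, 603.7152], [0.0, 0.0, 0.0, 1.0]]}
top {'fx': 447.3317, 'fy': 447.3317, 'cx': 259.3078, 'cy': 191.3736, 'pose': [[-0.013, 0.9939, -0.1099, 386.3655], [-0.9999, -0.0129, 0.0012, 155.3902], [-0.0002, 0.11, 0.9939, 1436.1359], [0.0, 0.0, 0.0, 1.0]]}
wrist {'fx': 341.6973, 'fy': 341.6973, 'cx': 256.1825, 'cy': 190.387, 'tool_from_camera': [[-0.0007, 0.9638, 0.2665, 72.4477], [1.0, 0.0006, 0.0003, 0.4649], [0.0001, 0.2665, -0.9638, -81.6349], [0.0, 0.0, 0.0, 1.0]]}
{'time_s': 0.1, 'qpos': array([ 1.21894129e+00,  4.23763213e-01,  1.63061614e+00,  3.35386957e-06,
        1.08861407e+00, -1.90296244e-02]), 'dq': array([-1.08941643e-03,  7.83591997e-05, -2.78573734e-03,  5.29742368e-04,
        1.59433934e-03,  1.01748772e-03]), 'tau': array([ 3.63242918e-05, -5.45617461e+01, -2.74322391e+01,  6.44576875e-02,
        1.89262762e-02, -5.38334689e-05]), 'tool_pos': array([204.05124582, 590.3286152 , 301.97910612]), 'orientation': array([ 1.65646415e-01,  9.86184960e-01, -6.88103097e-04, -1.30597662e-04]), 'force': array([ 0.33516474, -0.44356538,  0.5416748 ]), 'wrist_torque': array([ 0.02785688,  0.01348956, -0.00813204]), 'grip_force': 0.0, 'width': 88.22017872634929}
```

View pics/s.png

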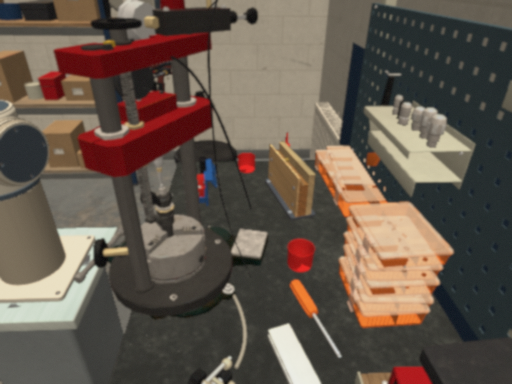

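View pics/t.png

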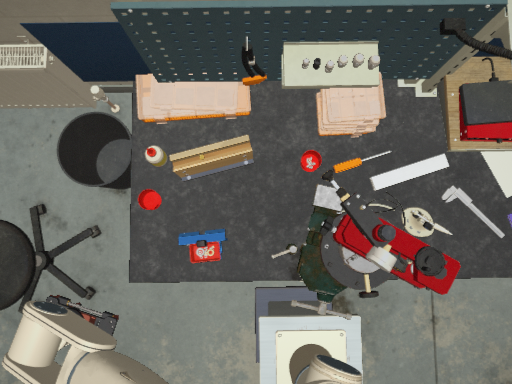

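Scene: the rail is at (290,180) and the holder is partly hidden at (207,180). In the top view the holder is at (204,245), with the blue plate behind (rail side) and the red bin in front. The rail is at (212,157), oil at (155,154), and cups at (150,200) and (311,160). Next I'll get coarse positions from the top view, then move the wrist camera in close.

```bash
cat > h.py <<'E'
from station import env, set_gripper, viewer, workorder
import cv2, numpy as np
from scipy.spatial.transform import Rotation as R
def cast(n,uv,z,pose=None):
    p=viewer.camera_params(n); M=p.get("pose") if pose is None else pose
    M=np.array(M); uv=np.atleast_2d(uv).astype(float)
    d=np.c_[(uv[:,0]-p["cx"])/p["fx"],-(uv[:,1]-p["cy"])/p["fy"],-np.ones(len(uv))]@M[:3,:3].T
    return M[:3,3]+d*((z-M[2,3])/d[:,2])[:,None]
def wpose():
    s=env.read_state(); T=np.eye(4);T[:3,:3]=R.from_quat(s["orientation"]).as_matrix();T[:3,3]=s["tool_pos"]
    return T@np.array(viewer.camera_params("wrist")["tool_from_camera"])
def down(yaw): # tool z down, tool x at angle yaw from world x  (y axis = closing)
    return R.from_euler("z",yaw)*R.from_matrix(np.diag([1,-1,-1.]))
E
python3 - <<'E'
from h import *
im=cv2.imread("pics/t.png"); hsv=cv2.cvtColor(im,cv2.COLOR_BGR2HSV)
m=cv2.inRange(hsv,(100,120,70),(125,255,255)); m[:220]=0;m[260:]=0;m[:,:170]=0;m[:,235:]=0
r=cv2.minAreaRect(cv2.findNonZero(m)); print(r); print(cast("top",cv2.boxPoints(r),88).round())
for n,uv,z in[("handle?",(204,238),110),("oil",(155,154),75),("cupb",(150,200),40),("cupa",(311,160),40)]:print(n,cast("top",uv,z).round())
print("rail",cast("top",[(170,154),(251,136),(254,160),(177,179)],[139]).round())
print(env.read_state()["qpos"])
E
```

```text
((202.0725555419922, 238.12435913085938), (46.72496795654297, 28.808639526367188), 14.743562698364258)
[[374. 406.  88.]
 [457. 384.  88.]
 [420. 248.  88.]
 [337. 271.  88.]]
handle? [[397. 319. 110.]]
oil [[657. 474.  75.]]
cupb [[518. 496.  40.]]
cupa [[639. -11.  40.]]
rail [[644. 415. 139.]
 [695. 176. 139.]
 [623. 168. 139.]
 [569. 394. 139.]]
[ 1.21894129e+00  4.23763213e-01  1.63061614e+00  3.35386957e-06
  1.08861407e+00 -1.90296244e-02]
```

Run:
```python
import cv2
im=cv2.imread("pics/t.png")[120:280,130:270]
cv2.imwrite("pics/tc.png",cv2.resize(im,None,fx=4,fy=3.7,interpolation=cv2.INTER_CUBIC))
```

```text
(no output)
```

View pics/tc.png

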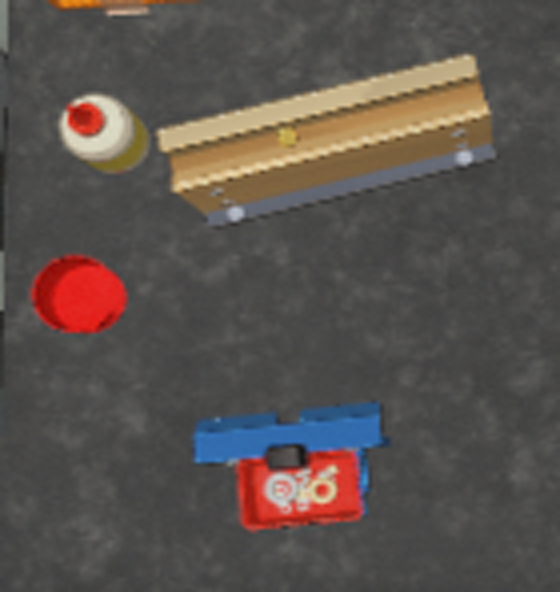

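The brass key shows at top pixel ~(202,156), left of mid-rail. The holder's handle is at ~(202,243). I'll take close wrist views of both.

Run:
```python
from h import *
print("handle",cast("top",(201.7,243.5),120).round(),"key",cast("top",(202,156.5),125).round())
out={}
for n,p,yaw in [("rail",(630,290,350),103),("hold",(383,320,300),95)]:
    env.reach(p,down(np.radians(yaw)).as_quat()); env.hold(.3)
    out[n]=wpose(); cv2.imwrite(f"pics/{n}.png",viewer.camera("wrist"))
np.savez("wp.npz",**out)
print(env.read_state()["time_s"],env.read_state()["qpos"].round(2))
```

```text
handle [[381. 324. 120.]] key [[638. 323. 125.]]
3.6917 [ 0.67  0.24  1.91 -0.    0.99  0.58]
```

View pics/rail.png

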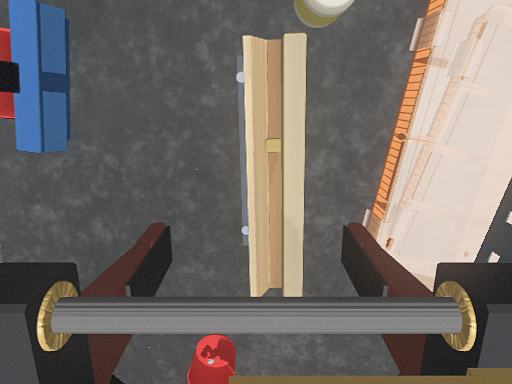

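View pics/hold.png

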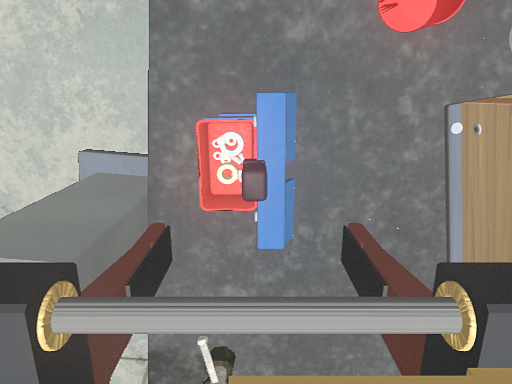

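Rail view: key at (273,145), cleat top at columns ~244–253, wall board top at columns ~284–305, rail ends at rows 35 and 297. Holder view: black handle at columns 243–266, rows ~160–201, strip notch near row 175. I'll extract the edges numerically and check one enlarged composite.

Run:
```python
import cv2,numpy as np
a=cv2.imread("pics/rail.png"); b=cv2.imread("pics/hold.png")
c1=cv2.resize(a[100:190,230:320],None,fx=6,fy=6,interpolation=cv2.INTER_CUBIC)[:540,:395]
c2=cv2.resize(b[85:255,235:305],None,fx=5,fy=3.17,interpolation=cv2.INTER_CUBIC)[:540]
h=min(len(c1),len(c2));cv2.imwrite("pics/cc.png",np.hstack([c1[:h],c2[:h]]))
g=cv2.cvtColor(a,cv2.COLOR_BGR2GRAY)
for r in (60,100,145,180,220,260,285): print(r,"cols240-309",g[r,240:310].tolist())
hsv=cv2.cvtColor(b,cv2.COLOR_BGR2HSV)
m=cv2.inRange(hsv,(100,120,60),(125,255,255)); 
for r in range(100,245,20):
    x=np.where(m[r,230:310])[0]+230; print(r,x.min(),x.max())
g=cv2.cvtColor(b,cv2.COLOR_BGR2GRAY)
print("hc",g[150:210,254].tolist()); print("hr",g[190,235:275].tolist(),g[170,235:275].tolist())
```

```text
60 cols240-309 [115, 122, 103, 151, 217, 211, 207, 205, 204, 206, 209, 196, 177, 178, 175, 174, 175, 179, 173, 175, 179, 179, 176, 173, 174, 186, 176, 124, 155, 152, 153, 149, 145, 148, 148, 145, 147, 142, 142, 145, 135, 91, 107, 134, 189, 199, 201, 199, 197, 197, 194, 194, 193, 194, 192, 190, 193, 193, 191, 190, 192, 190, 191, 194, 196, 180, 87, 92, 94, 91]
100 cols240-309 [124, 118, 116, 106, 170, 227, 219, 216, 214, 215, 214, 215, 192, 175, 175, 175, 173, 176, 178, 175, 176, 176, 178, 175, 167, 177, 186, 182, 148, 151, 151, 151, 151, 151, 150, 149, 149, 145, 144, 142, 143, 120, 101, 139, 191, 202, 201, 202, 199, 198, 199, 196, 195, 194, 193, 194, 193, 193, 193, 192, 195, 193, 194, 197, 194, 175, 81, 94, 94, 90]
145 cols240-309 [119, 118, 119, 122, 113, 142, 199, 221, 214, 212, 209, 208, 203, 192, 171, 168, 172, 173, 176, 174, 173, 176, 176, 176, 168, 155, 177, 177, 179, 174, 178, 177, 178, 175, 177, 178, 178, 178, 175, 180, 168, 123, 107, 138, 194, 203, 202, 200, 199, 198, 197, 196, 196, 197, 195, 195, 195, 195, 196, 194, 194, 196, 198, 203, 189, 71, 96, 93, 92, 95]
180 cols240-30
[... 1464 characters left out ...]
93
200 264 293
220 258 292
240 258 289
hc [162, 164, 160, 160, 158, 157, 157, 162, 142, 68, 78, 99, 93, 78, 79, 75, 72, 78, 82, 78, 82, 89, 97, 111, 114, 122, 120, 121, 121, 121, 120, 117, 117, 117, 117, 121, 117, 116, 116, 110, 112, 110, 109, 110, 105, 103, 104, 102, 93, 83, 77, 100, 140, 135, 133, 140, 156, 162, 159, 131]
hr [161, 160, 160, 160, 159, 164, 159, 65, 90, 97, 101, 106, 107, 108, 109, 111, 112, 112, 106, 112, 114, 109, 114, 109, 114, 110, 112, 108, 100, 91, 76, 78, 127, 154, 149, 149, 148, 148, 144, 145] [252, 243, 169, 217, 229, 236, 230, 86, 78, 84, 83, 83, 89, 88, 83, 83, 84, 88, 84, 82, 85, 81, 84, 83, 83, 87, 81, 81, 77, 74, 67, 115, 158, 153, 150, 149, 152, 151, 149, 149]
```

View pics/cc.png

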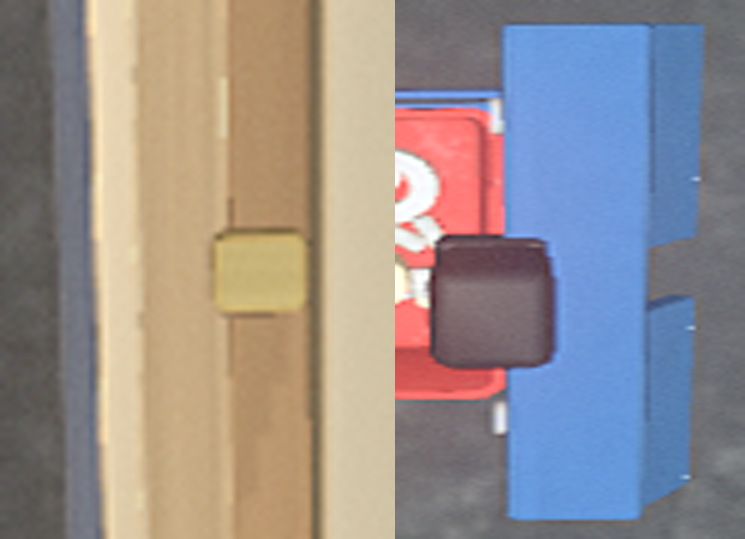

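Run:
```python
from h import *
w=np.load("wp.npz")
C=lambda uv,z,n:cast("wrist",uv,z,w[n])
rows=[60,100,145,180,220,260,285]
f=C(list(zip([243.3,244,245.5,246.7,248.1,249.1,250],rows)),139,"rail")
i=C(list(zip([251.8,252.2,253.6,254.2,255.1,256.3,256.9],rows)),139,"rail")
b=C(list(zip([283.8]*7,rows)),145,"rail")
for n,p in(("front",f),("inner",i),("board",b)):
    k,c=np.polyfit(p[:,1],p[:,0],1);print(n,"yaw",np.degrees(np.arctan(-k)),"x@y290",k*290+c)
ends=C([(247,37),(254,295)],139,"rail");print("ends",ends.round(1),np.linalg.norm(ends[0]-ends[1]))
key=C([(273.3,138.2),(273.3,152.2)],125,"rail");print("key",key.round(1))
L=C([(257,93),(258,248.7),(286,93),(284,248.7)],92,"hold");print("lip",L.round(1),np.linalg.norm(L[0]-L[1]))
ff=L[1]-L[0];print("yaw f",np.degrees(np.arctan2(ff[0],-ff[1])),"r",np.degrees(np.arctan2(*(L[3]-L[2])[:2]*[1,-1])))
print("handle top",C([(254,172),(254,200.8),(242,190),(266.5,190)],127,"hold").round(1),C([(254,158.7),(242,165),(265.7,165)],91,"hold").round(1))
print("strip gap @61",C([(293,161),(293,179)],64,"hold").round(1))
```

```text
front yaw 14.3041350985474 x@y290 621.752316460242
inner yaw 14.23736202781981 x@y290 628.6756012723182
board yaw 14.247177616410609 x@y290 654.9770559738233
ends [[596.5 403.9 139. ]
 [653.6 179.8 139. ]] 231.21749425576675
key [[636.8 329.8 125. ]
 [639.8 317.5 125. ]]
lip [[378.5 395.2  92. ]
 [391.3 257.6  92. ]
 [402.  397.2  92. ]
 [415.2 259.6  92. ]] 138.21507176909049
yaw f 5.334028367197827 r 5.4823307241642425
handle top [[381.1 337.1 127. ]
 [383.  314.2 127. ]
 [373.1 322.1 127. ]
 [391.9 323.7 127. ]] [[380.6 340.8  91. ]
 [370.7 334.5  91. ]
 [391.1 336.2  91. ]]
strip gap @61 [[417.6 337.   64. ]
 [419.6 319.6  64. ]]
```

Checks out: rail yaw is 14.25°, the cleat-to-board distance measures 28.9 mm (28.86 given), and the key measures 12.7 wide. The holder has yaw 5.4° and its handle is at (382.5, 326). I'll grip front-to-back so the pitch is held firmly, then lift and move tilted over the groove.

```bash
cat >> h.py <<'E'
A=np.radians(14.25); EX=np.array([np.cos(A),np.sin(A),0]); EY=np.array([-np.sin(A),np.cos(A),0]); O=np.array([655,290,115.])-10*EX
H=67.
def pose(x,y,z,th=0,yaw=A):  # handle in groove-frame (y from O) -> TCP pose
    Rh=R.from_euler("z",yaw)*R.from_euler("y",np.radians(th))
    p=O+x*EX+y*EY+[0,0,z]
    return p+Rh.apply([0,0,H]),(Rh*down(np.pi/2)).as_quat()
def where():
    s=env.read_state(); Rt=R.from_quat(s["orientation"]); h=s["tool_pos"]+Rt.apply([0,0,H])-O
    return "t %.1f x %.1f y %.1f z %.1f F %s M %s w %.1f"%(s["time_s"],h@EX,h@EY,h[2],s["force"].round(1),s["wrist_torque"].round(2),s["width"])
E
python3 - <<'E'
from h import *
for a in[(-37.6,36.7,130,10),(-27.6,36.7,68,10),(-34,36.7,62,0),(-34,36.7,48.5,0)]: assert env.ik(*pose(*a)) is not None
h=np.array([382.5,326,109.]); q=down(np.radians(95.4)).as_quat()
env.reach(h+[0,0,H+60],q); env.move_l(h+[0,0,H],rate=100); set_gripper(10); print(where())
env.move_l(h+[0,0,H+130],rate=100); env.hold(.2); print(where())
env.reach(*pose(-60,36.7,130,10)); env.move_l(pose(-27.6,36.7,105,10)[0],rate=100); env.hold(.3);print(where())
np.save("wh.npy",wpose())
cv2.imwrite("pics/over.png",viewer.camera("wrist")); cv2.imwrite("pics/over_s.png",viewer.camera("scene"))
E
```

```text
t 5.9 x -245.3 y 101.9 z -6.0 F [-1.2 -0.   0.4] M [-0.02  0.1  -0.04] w 20.0
t 7.5 x -245.5 y 101.9 z 123.5 F [-0.6  0.  -6.1] M [-0.09  0.05 -0.01] w 20.1
t 9.2 x -27.7 y 36.8 z 105.5 F [ 0.5  0.4 -6.1] M [-0.05 -0.2   0.05] w 19.5
```

View pics/over.png

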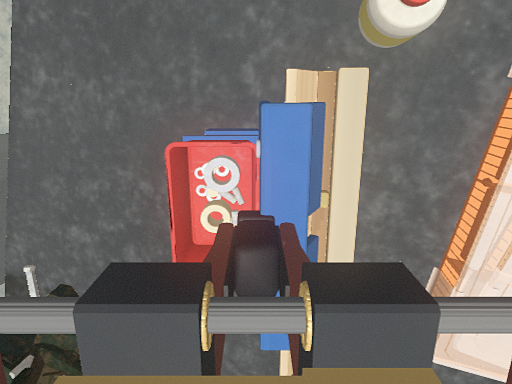

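The holder is gripped straight. The key shows through the strip gap at (322,205), so the alignment along the rail is good. Next I hook it in tilted and level it.

Run:
```python
from h import *
print(env.move_l(pose(-27.6,36.7,68,10)[0],rate=30,f_stop=5),where())
env.hold(.3); print(where())
```

```text
False t 10.7 x -27.4 y 36.7 z 68.3 F [ 0.3 -0.  -6.2] M [ 0.01 -0.2   0.03] w 19.9
t 11.0 x -27.6 y 36.7 z 68.1 F [ 0.1 -0.  -5.4] M [ 0.05 -0.26 -0.  ] w 20.2
```

Run:
```python
from h import *
p,q=pose(-34,36.7,62,0)
print(env.move_l(p,rot=q,rate=20,f_stop=5),where())
env.hold(.2); print(where())
print(env.move_l(pose(-34,36.7,48.5)[0],rate=10,f_stop=3),where())
env.hold(.2); print(where())
```

```text
False t 12.0 x -33.8 y 36.7 z 62.1 F [ 0.4 -1.  -6.1] M [-0.08 -0.    0.05] w 19.8
t 12.2 x -33.8 y 36.7 z 62.0 F [ 0.   0.7 -5.8] M [-0.03  0.02  0.02] w 19.8
True t 13.4 x -34.1 y 36.7 z 49.0 F [0.2 0.8 7.3] M [-0.   -0.05 -0.02] w 19.7
t 13.6 x -34.1 y 36.7 z 49.0 F [-0.9 -0.7  7.1] M [-0.04 -0.03  0.04] w 19.7
```

It dropped straight to home height (49.0). I'll relieve the press, release, retreat and check.

Run:
```python
from h import *
env.move_l(pose(-34,36.7,49.2)[0],rate=10); print(where())
set_gripper(45); env.hold(.2); print(where())
env.move_l(pose(-34,36.7,110)[0],rate=60); env.move_l(pose(-50,36.7,220)[0]); env.hold(.3); print(where())
w=wpose(); cv2.imwrite("pics/end.png",viewer.camera("wrist")); np.save("we.npy",w)
```

```text
t 14.1 x -34.3 y 36.6 z 49.1 F [ 0.3 -0.3 -1.1] M [ 0.07 -0.01  0.05] w 19.8
t 14.9 x -34.3 y 36.6 z 49.2 F [-0.  -0.7 -1. ] M [-0.03  0.04  0.01] w 44.9
t 17.2 x -50.4 y 36.6 z 219.1 F [0.4 0.4 0.2] M [-0.03  0.04  0.01] w 45.1
```

View pics/end.png

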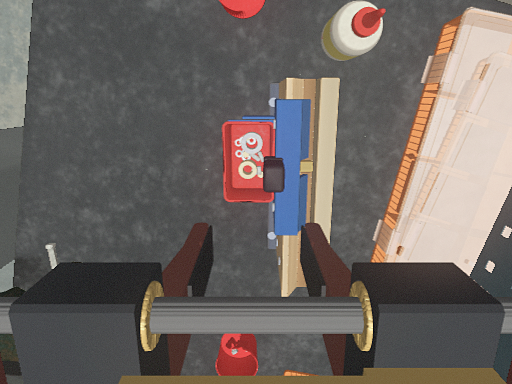

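The holder hangs in line with the rail, with the key visible in its gap at (306,167). Nothing else has moved.

```bash
python3 -c "
from station import workorder
print(workorder.sign_off())"
```

```text
the job is handed in; nothing more can be done
None
```

The holder hangs level and fully home on the cleat, released, with its gap over the brass key. I placed it on the key by camera, so no sliding search along the rail was needed. The job is handed in at about 17 s; the hand-in returned no verdict.

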